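# Read out the logger from the dry-storage chamber

## Robot

A 7-joint arm with a two-finger parallel gripper is mounted at the origin on the work surface. World frame = base frame: x ahead of the robot, y to its left, z up, the work surface at z = 0. Lengths are in m, angles in rad, forces in N, time in s.
With the tool pointing down it reaches from about 0.425 to 1.025 m from the base axis. Payload 3.6 kg.
Tool frame: the origin (TCP) lies midway between the tips of the shut fingers; the grasp point (between the pads) lies 19 mm behind it; y points along the fingers, x is the direction in which the jaws open and shut, and the axes are right-handed (so a half turn about y gives the same grasp; the last joint's range is limited). The gripper opens to 85 mm and grips with 20 to 120 N. Pads are 22 mm wide; open, the fingers measure 114 mm over their backs; the gripper's body (76 mm by 85 mm) begins 54 mm behind the grasp point. The pads swing forward as they close: fully open they stand 13 mm farther back than shut.
Start: joints at [1.222, 0.591, 0.048, 1.609, -0.033, 0.943, -0.034], TCP at [0.183, -0.702, 0.231] pointing down, gripper open.
Joint ranges: [-2.69, 2.69], [-0.47, 2.24], [-1.27, 1.36], [0.19, 2.51], [-1.53, 4.68], [0.08, 2.07], [-3.09, 3.09]. Speed limits (rad/s): [2.57, 2.57, 3.14, 3.14, 3.14, 3.14, 3.14].

## Interface

Orientations are given as a unit quaternion [x, y, z, w].
In Python, from workcell import sense, snapshot, camera_info, close_job gives the robot as it stands.
- The arm moves only by the tool carry_out, never from a script. Its arguments are lists of equal length, an entry for each row: "dp": the shift along the tool's x, y, z in m, a list of three; "roll": the turn about the tool's y in rad; "grip": the closure, from 0 (fully open) to 1 (shut). In form: {"dp": [[dx, dy, dz], ...], "roll": [roll, ...], "grip": [grip, ...]}. A call has 1 to 10 rows; each row is the pose to reach, as a shift and turn from the pose commanded when the call began, along the tool's axes at that moment; what a row does not reach only later rows make up. A row lasts 1/12 s, in which the tool goes at most 41.7 mm and 7.16 degrees, less where a joint would pass 70% of its speed; a pose out of reach is approached as far as the arm can. A call with a gripper value outside its range is refused whole. The fingers move at their own pace and stop on an object; "force" is the grip in N (left out, the last holds). Time passes only in rows, so rows that repeat a pose let the fingers close. It gives the time, the measured TCP pose, the force and the opening at its end, in the units of the state.
- sense(): the state, without advancing time (a new reading comes with each control period).
- snapshot(name): name is "scene" or "top" or "wrist"; returns the picture (384x512x3 uint8, red, green, blue); there is no depth.
- camera_info(name): a dict with "intrinsics" (3x3 intrinsics, pixels), "k1" (the pictures are not rectified: a ray, as slopes to the right and down, at radius r is drawn at 1 + k1 r^2 times it, then the intrinsics apply), "cam_to_world" (4x4, takes a point from camera to world coordinates); the wrist camera has in their place "T_tool_cam" (4x4, takes a point from camera to tool coordinates, whose origin is the TCP and whose axes are the tool frame's). Camera axes: x right, y down, z forward; pixel columns grow to the right and rows downward; lengths in m; the calibration is good to about 2 mm. A picture is of the moment at which its call begins: read the wrist's pose just before it. camera_info takes no time and is no camera call.
- close_job(): hands the job in, once; it reports no verdict.
The state is a dict: "t": time; "joints": joint angles; "qvel": joint speeds; "joint_torque": joint torques, N m; "tcp_pos": TCP position; "tool_rot": TCP orientation; "contact_force": force on the tool from outside, world axes, zero at the start; "wrist_torque": the same for the moment, N m; "width": finger opening in m.
Only numpy, scipy, OpenCV 4.12 (cv2) and the standard library are available. Lean on these libraries where they do the work, as an engineer would, in place of code of your own. Each camera call takes 0.05 s, during which the arm holds its last target. There are 200 camera calls.

## Task

The humidity logger in the dry-storage chamber is due to be read out: take the two weights off the clear lid and stand them on the grey felt pad, then lay the lid flat on the pad too, and lift the logger out and lay it, display up, on the middle of the black reader. Then close the chamber again: lid squarely back on the chamber so that it covers the rim all round, and after that each weight back on the end of the lid where it stood, turned the same way. Leave the drying canister and the clay whorl in the chamber where they are.

Things in the scene. Friction and masses are not known exactly. Their poses are not given: they have to be found in the camera images.
- chamber: Fixed white tray, outside 210 x 150 (its x by y) x 52 mm high, wall and floor 5 mm, with a 3 mm black rubber gasket 8 mm wide on the rim (gasket top 55 mm above the bench). Open on top, inside depth 50 mm. Origin: centre of the underside, on the bench; x along the long side, z up.
- lid: Clear acrylic lid, 226 x 166 x 5 mm (its x by y), 0.25 kg, loose on the gasket, at the start centred on the chamber and parallel to it (8 mm overhang all round). In its middle a black pull handle: bar 60 mm long along the lid's y, 14 mm thick, 13 mm deep, its top 28 mm above the sheet's upper face, on two feet. Origin: centre of the sheet's underside.
- round_weight: Round brass weight with a knob: body 38 mm diameter and 34 mm high, knob 23 mm, 52 mm high in all, about 0.4 kg. Stands on one end of the lid (about 88 mm from the middle along the lid's x). Origin: centre of its underside, z up.
- bar_weight: Rectangular steel weight, 32 x 70 x 30 mm high (its x by y by z), about 0.5 kg, standing on the other end of the lid, its length across the lid (roughly along the lid's y). Origin: centre of its underside.
- logger: Humidity data logger: dark grey plastic box 40 x 60 x 28 mm high (its x by y by z), 60 g, with a pale display on top, lying on the chamber floor under the clear lid, about 42 mm from the middle along the chamber's x and within 20 mm of its long centre line. Origin: centre of its underside (5 mm above the bench at the start).
- canister: Drying canister: round perforated aluminium tin, 44 mm diameter, 20 mm high, loose on the chamber floor on the other side of the middle from the logger. It stays. Origin: centre of its underside.
- whorl: Fired-clay spindle whorl, a double cone 32 mm diameter and 18 mm high, loose on the chamber floor near the middle of one long (+y) side. It stays. Origin: centre of its underside.
- pad: Fixed grey felt-covered pad lying on the bench, 300 x 250 mm (its x by y), 4 mm thick: the side area with room for the lid and both weights beside it. Origin: centre of the underside.
- reader: Fixed black reader plate for the logger, 90 x 110 x 18 mm high (its x by y), with a grey-edged rectangle 48 x 68 mm in the middle of its flat top. Origin: centre of the underside; the logger rests at 18 mm.
There are look-alikes about, which are no part of the job. Of the things like the bar_weight, leave any that is green, purple or turquoise; of the rest the smaller one is meant.

How it is judged:
On the way, in this order (a step that is already met when the one before it is completed fails the run):
1. both weights stand upright on the grey pad, released (x of round_weight in the frame of pad between -0.15 and 0.15 m and y of round_weight in the frame of pad between -0.125 and 0.125 m and z of each of round_weight, bar_weight in the frame of pad below 0.009 m and angle between each of round_weight, bar_weight's own z axis and vertical below 0.1 rad and linear speed of each of round_weight, bar_weight below 0.02 m/s and x of bar_weight in the frame of pad between -0.15 and 0.15 m and y of bar_weight in the frame of pad between -0.125 and 0.125 m and contact force between the fingers and round_weight below 0.1 N and contact force between the fingers and bar_weight below 0.1 N), for 0.2 s.
2. the lid lies flat on the grey pad, released (x of lid in the frame of pad between -0.1 and 0.1 m and y of lid in the frame of pad between -0.09 and 0.09 m and z of lid in the frame of pad below 0.009 m and angle between lid's own z axis and vertical below 0.1 rad and linear speed of lid below 0.02 m/s and contact force between the fingers and lid below 0.1 N), for 0.2 s.
3. the logger lies display up on the middle of the reader, released (horizontal distance between logger and reader below 0.015 m and z of logger in the frame of reader below 0.023 m and angle between logger's own z axis and vertical below 0.1 rad and linear speed of logger below 0.02 m/s and contact force between the fingers and logger below 0.1 N), for 0.2 s.
4. the lid is back on the chamber, covering its rim, released (x of lid in the frame of chamber between -0.01 and 0.01 m and y of lid in the frame of chamber between -0.01 and 0.01 m and z of lid in the frame of chamber between 0.05 and 0.06 m and angle between the x axis of lid and the x axis of chamber, either way round below 0.09 rad and angle between lid's own z axis and vertical below 0.03 rad and linear speed of lid below 0.02 m/s and contact force between the fingers and lid below 0.1 N), for 0.2 s.
At the end, for the whole second after the job is handed in: Logger display up, within 15 mm of reader's centre; lid flat on the gasket, centred to 10 mm each way, square to 5 degrees; each weight upright within 15 mm of where it stood, the bar turned across the lid to 17 degrees; canister and whorl within 15 mm of theirs; all released, at rest (all of step 3 and all of step 4 and distance of each of round_weight, bar_weight, canister, whorl from where it was at the start of the episode below 0.015 m and angle between each of round_weight, bar_weight's own z axis and vertical below 0.1 rad and linear speed of each of round_weight, bar_weight below 0.02 m/s and angle between the x axis of bar_weight and the x axis of chamber, either way round below 0.3 rad and contact force between the fingers and round_weight below 0.1 N and contact force between the fingers and bar_weight below 0.1 N); the robot touches nothing.
It fails at once if the drying canister is displaced by more than 20 mm (distance of canister from where it was at the start of the episode above 0.02 m).
It fails at once if the clay whorl is displaced by more than 20 mm (distance of whorl from where it was at the start of the episode above 0.02 m).
It also fails if it takes over 136 s, if anything falls off the work surface, if the arm or the gripper's body presses on something with over 40 N, if the wrist force passes 120 N, or if a joint passes its speed limit or range.

## Working session

There is one attempt and no reset: what is moved stays moved. The work goes in short steps, Python scripts to look and compute and a tool call to move; the robot and the scene stay as the last step left them, time stands still between calls to the robot, and variables do not carry over. Pictures are saved under pics/ and viewed, about 12 in all and at most 16, crops included, and the job is handed in when it is done.

Besides the shell and the picture viewer there is one more tool, called after ">>>" as name(argument=value, ...), one argument or row to a line, values as JSON. carry_out: Moves the arm, as the interface text tells. Its arguments: {"type":"object","properties":{"dp":{"type":"array"},"roll":{"type":"array"},"grip":{"type":"array"},"force":{"type":"number"}},"required":["dp","roll","grip"]}

```bash
mkdir -p pics
python3 - <<'E'
from workcell import sense,snapshot,camera_info
import cv2
s=sense();print(s)
for n in("top","scene"):
    print(n,camera_info(n)); im=snapshot(n); cv2.imwrite(f"pics/{n}0.png",im[:,:,::-1])
print(camera_info("wrist"))
a=cv2.imread("pics/top0.png");cv2.imwrite("pics/top0b.png",cv2.resize(a,(800,600),interpolation=cv2.INTER_CUBIC))
E
```

```text
{'t': 0.0, 'joints': array([ 1.22251668,  0.59210153,  0.04826548,  1.6098386 , -0.03331927,
        0.94264519, -0.03368003]), 'qvel': array([ 4.80712987e-04,  1.00428909e-03, -9.39341209e-04, -1.44900693e-04,
        1.75731756e-04, -5.23490589e-05, -8.67246322e-04]), 'joint_torque': array([-2.00207269e-04, -5.48688519e+01,  1.54627595e+00, -1.98121977e+01,
        9.29250004e-03,  8.72003438e-03, -8.46157491e-06]), 'tcp_pos': array([ 0.18254975, -0.70079637,  0.2301466 ]), 'tool_rot': array([-0.55904845,  0.43302363, -0.43176157,  0.55994403]), 'contact_force': array([0.82881341, 0.45747539, 0.45917738]), 'wrist_torque': array([-0.00547075, -0.00489349,  0.00554607]), 'width': 0.08529011552139637}
top {'intrinsics': array([[496.05271249,   0.        , 258.30710103],
       [  0.        , 496.05271249, 198.48446061],
       [  0.        ,   0.        ,   1.        ]]), 'k1': 0.047123421048779826, 'cam_to_world': array([[ 0.00649848, -0.99919432,  0.03960398,  0.48433181],
       [-0.99992854, -0.00609565,  0.01028379,  0.01360598],
       [-0.01003409, -0.03966798, -0.99916253,  1.
[... 392 characters left out ...]
.16498674,  0.16273868],
       [-0.00487605, -0.53891333, -0.84234711,  0.78859159],
       [ 0.        ,  0.        ,  0.        ,  1.        ]])}
{'intrinsics': array([[329.15916813,   0.        , 249.34672158],
       [  0.        , 329.15916813, 191.91611134],
       [  0.        ,   0.        ,   1.        ]]), 'k1': 0.0232544758708899, 'T_tool_cam': array([[ 9.99999941e-01,  3.20364182e-04,  1.21374539e-04,
         7.23614829e-04],
       [-2.68817240e-05, -2.79819718e-01,  9.60052564e-01,
        -1.42510507e-01],
       [ 3.41529443e-04, -9.60052511e-01, -2.79819693e-01,
         7.09590764e-02],
       [ 0.00000000e+00,  0.00000000e+00,  0.00000000e+00,
         1.00000000e+00]])}
```

View pics/top0b.png

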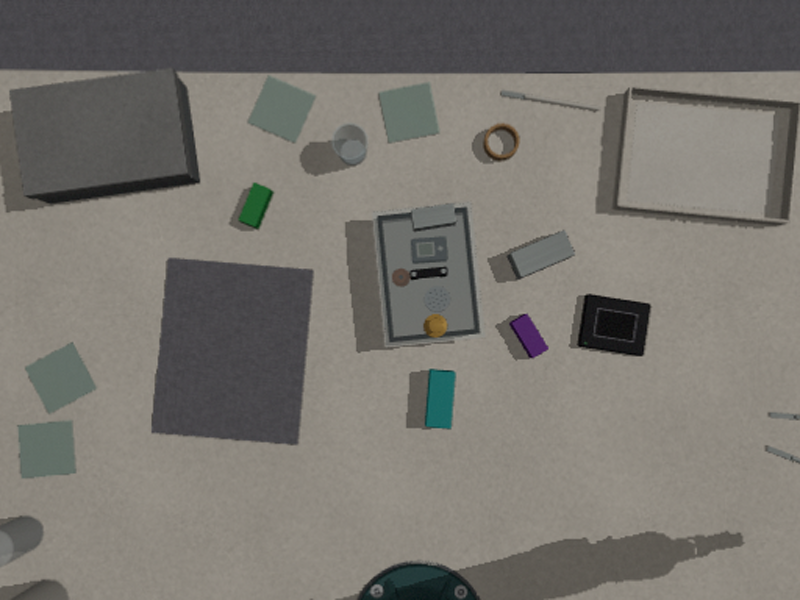

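View pics/scene0.png

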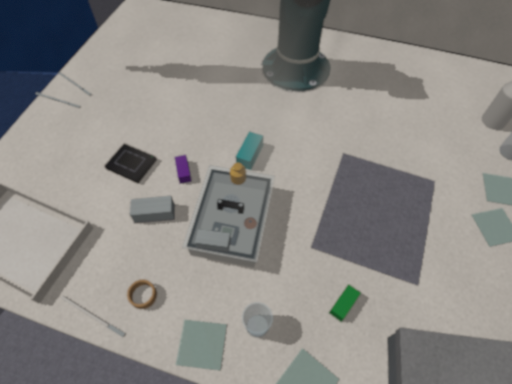

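Candidates for the bar_weight (800 px view): grey bar on the lid (434,216), larger grey bar on the bench (541,254), green (256,205), purple (528,336) and turquoise (440,399). By the description it is the smaller grey one on the lid. The round weight is the only brass thing (436,326). I'll check both in a crop and measure.

```bash
cat > h.py <<'E'
import numpy as np,cv2
from scipy.spatial.transform import Rotation as R
from workcell import sense,snapshot,camera_info
def pose():
    s=sense();T=np.eye(4);T[:3,:3]=R.from_quat(s["tool_rot"]).as_matrix();T[:3,3]=s["tcp_pos"];return T
def cam(n):
    c=camera_info(n)
    return c["intrinsics"],c["k1"],(pose()@c["T_tool_cam"] if n=="wrist" else c["cam_to_world"])
def world(n,px,z,C=None):
    K,k,T=C or cam(n)
    p=cv2.undistortPoints(np.array(px,float).reshape(-1,1,2),K,np.array([k,0,0,0.])).reshape(-1,2)
    d=np.c_[p,np.ones(len(p))]@T[:3,:3].T;o=T[:3,3]
    return o+d*((z-o[2])/d[:,2])[:,None]
def rects(mask,amin=100,n=9):
    cs,_=cv2.findContours(mask.astype(np.uint8),cv2.RETR_EXTERNAL,cv2.CHAIN_APPROX_NONE)
    return sorted([c for c in cs if cv2.contourArea(c)>amin],key=cv2.contourArea)[::-1][:n]
def wrect(n,c,z,C=None):
    w=world(n,c.reshape(-1,2),z,C)[:,:2].astype(np.float32)*1000
    (x,y),(a,b),th=cv2.minAreaRect(w); return np.round([x,y,a,b,th],1)
def tomove(dw,T=None):
    T=pose() if T is None else T
    return T[:3,:3].T@np.array(dw)
E
python3 - <<'E'
from h import *
np.set_printoptions(suppress=True,precision=4)
print(pose())
a=cv2.imread("pics/top0.png");h=cv2.cvtColor(a,cv2.COLOR_BGR2HSV);g=h[...,2]
gasket=np.zeros_like(g);
for nm,m,box,z in [("pad",(g<95),(90,155,215,290),.004),("reader",g<50,(360,180,430,235),.018),("gasket",g<95,(235,128,312,222),.055),("brass",(h[...,1]>110)&(h[...,0]<30),(260,190,300,230),.112)]:
    M=np.zeros_like(g);x0,y0,x1,y1=box;M[y0:y1,x0:x1]=m[y0:y1,x0:x1]
    for c in rects(M,40,3): print(nm,cv2.contourArea(c),cv2.boundingRect(c),wrect("top",c,z))
b=a[120:230,225:370];cv2.imwrite("pics/c1.png",cv2.resize(b,(790,600),interpolation=cv2.INTER_CUBIC))
E
```

```text
[[ 0.2521 -0.0006  0.9677  0.1826]
 [-0.9677  0.002   0.2521 -0.7008]
 [-0.0021 -1.     -0.0001  0.2302]
 [ 0.      0.      0.      1.    ]]
pad 10332.5 (97, 165, 103, 120) [466.6 320.3 250.2 299.2  85.7]
reader 1363.5 (370, 189, 46, 39) [ 514.5 -325.2  110.1   89.2   81.3]
gasket 412.0 (241, 135, 52, 84) [594.3  -2.3 211.6 131.3   5.8]
gasket 342.5 (263, 151, 24, 18) [635.3 -13.7  42.   60.2   4.4]
gasket 271.0 (281, 133, 26, 83) [596.  -75.4  62.6 215.2  83.3]
brass 149.5 (271, 201, 15, 15) [508.9 -22.9  32.9  34.7  45.3]
```

View pics/c1.png

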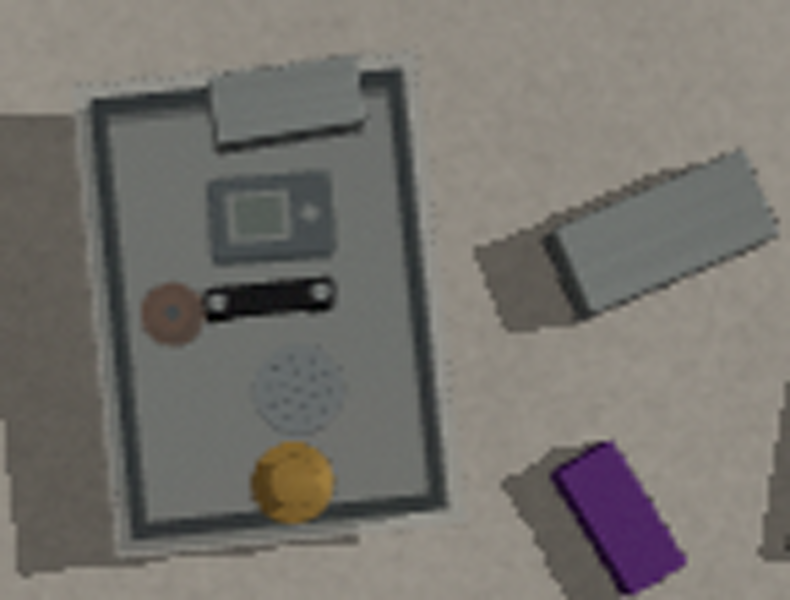

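Close crop: brass weight centre ≈(292,483); smaller grey bar on lid, top face ≈(212,85),(358,55),(365,122),(218,143), clearly smaller than the bench bar at (665,235). Logger ≈(270,218), handle ≈(268,298), canister (299,390), whorl (172,314). The choice is confirmed.

Run:
```python
from h import *
np.set_printoptions(suppress=True,precision=1)
def cw(p,z): p=np.array(p,float); return world("top",np.c_[(p[:,0]+.5)/5.448+225-.5,(p[:,1]+.5)/5.4545+120-.5],z)[:,:2]*1000
def rep(n,p,z):
    w=cw(p,z); e=w[1:]-w[:-1]; print(n,w.mean(0),np.linalg.norm(e,axis=1),np.degrees(np.arctan2(e[:,1],e[:,0])))
rep("gasket",[(93,98),(402,68),(448,508),(133,540)],.055)
rep("bar",[(211,82),(359,55),(366,122),(218,144)],.090)
rep("logger",[(207,180),(330,172),(335,256),(211,265)],.033)
print("handle",cw([(206,302),(334,293),(268,298)],.088), "brass",cw([(292,483)],.104),"can",cw([(299,390)],.025),"whorl",cw([(172,314)],.014))
```

```text
gasket [595.2 -13.1] [147. 209. 149.] [ -84.2 -173.9   96.2]
bar [685.4 -20.9] [69.3 31.1 68.8] [ -79.4 -173.8   98.7]
logger [637.9 -14.3] [59.3 40.6 59.7] [ -86.  -176.3   94.5]
handle [[592.6  16.5]
 [597.1 -42.4]
 [594.6 -12. ]] brass [[509.3 -23. ]] can [[555.8 -28.5]] whorl [[593.1  33.2]]
```

>>> carry_out(
  dp=[
    [-0.574, 0.03, 0.487],
    [-0.574, 0.03, 0.487],
    [-0.574, 0.03, 0.487],
    [-0.574, 0.03, 0.487],
    [-0.574, 0.03, 0.487],
    [-0.574, 0.03, 0.487],
    [-0.574, 0.03, 0.487],
    [-0.574, 0.03, 0.487],
    [-0.574, 0.03, 0.487],
    [-0.574, 0.03, 0.487],
  ],
  roll=[-1.42, -1.42, -1.42, -1.42, -1.42, -1.42, -1.42, -1.42, -1.42, -1.42],
  grip=[0, 0, 0, 0, 0, 0, 0, 0, 0, 0],
  force=40,
)

```text
t: 0.93
tcp_pos: [0.3635, -0.3245, 0.2146]
tool_rot: [0.707, -0.021, 0.021, -0.707]
contact_force: [1.5, -0.1, -0.8]
width: 0.0857
```

```bash
cat > go.py <<'E'
# usage: go.py x y z yawdeg (mm)  -> move from the present pose
from h import *
import sys
np.set_printoptions(suppress=True,precision=4)
def go(x,y,z,yaw):
    T=pose();a=np.degrees(np.arctan2(T[1,0],T[0,0]))
    print("now",T[:3,3]*1000,"yaw %.2f"%a,"dp",tomove(np.array([x,y,z])/1000-T[:3,3],T),"roll %.4f"%np.radians(a-yaw))
if __name__=="__main__": go(*map(float,sys.argv[1:5])); s=sense(); print(s["t"],s["joints"],s["width"],s["contact_force"])
E
python3 go.py 509 -23 200 6
```

```text
now [ 363.4816 -324.5214  214.5815] yaw -3.45 dp [0.1271 0.0145 0.3097] roll -0.1649
0.9333 [ 0.9093  0.336  -0.3421  2.1383  0.1743  0.6932  0.3902] 0.08569171475705792 [ 1.4524 -0.0583 -0.7773]
```

>>> carry_out(
  dp=[
    [0.168, -0.035, 0.315],
    [0.168, -0.035, 0.315],
    [0.168, -0.035, 0.315],
    [0.168, -0.035, 0.315],
    [0.168, -0.035, 0.315],
    [0.168, -0.035, 0.315],
    [0.168, -0.035, 0.315],
    [0.168, -0.035, 0.315],
    [0.168, -0.035, 0.315],
    [0.168, -0.035, 0.315],
  ],
  roll=[-0.165, -0.165, -0.165, -0.165, -0.165, -0.165, -0.165, -0.165, -0.165, -0.165],
  grip=[0, 0, 0, 0, 0, 0, 0, 0, 0, 0],
)

```text
t: 1.77
tcp_pos: [0.5554, -0.0155, 0.2509]
tool_rot: [-0.704, -0.04, 0.037, 0.708]
contact_force: [0.9, 0.8, -0.2]
width: 0.0851
```

```bash
python3 go.py 509 -23 150 6
python3 - <<'E'
from h import *
np.save("w1pose.npy",pose());a=snapshot("wrist")[:,:,::-1];cv2.imwrite("pics/w1r.png",a);cv2.imwrite("pics/w1.png",cv2.resize(a,(800,600),interpolation=cv2.INTER_CUBIC))
E
```

```text
now [555.4236 -15.4895 250.8682] yaw 6.23 dp [-0.0475  0.1006 -0.0029] roll 0.0040
1.7667 [ 0.3086  0.3864 -0.4705  1.9628  0.2261  0.8379 -0.1746] 0.08514624076991059 [ 0.9001  0.7762 -0.1509]
```

View pics/w1.png

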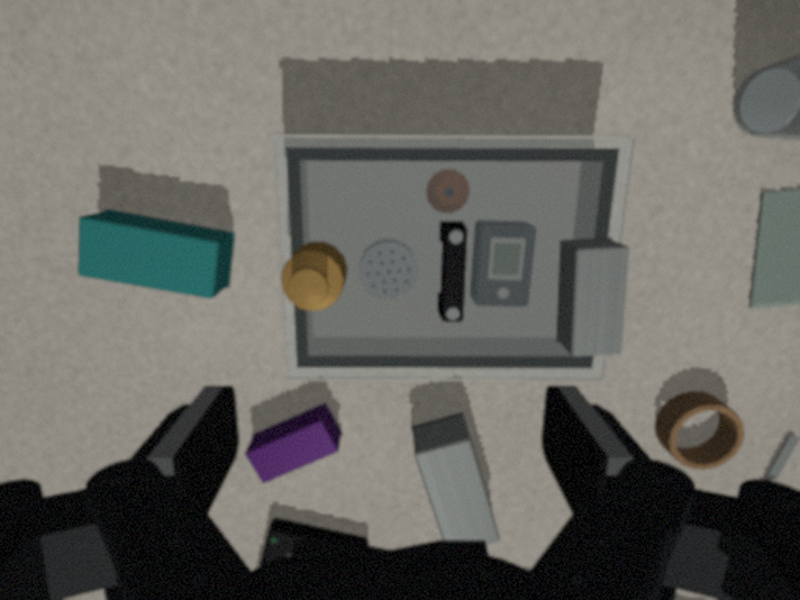

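Wrist view: gasket corners ≈(287,150),(618,151),(603,368),(297,367); knob top ≈(310,286); bar's top face ≈(578,243),(628,246),(620,354),(571,350); logger top (503,262); handle (453,271).

Run:
```python
from h import *
np.set_printoptions(suppress=True,precision=1)
T=np.load("w1pose.npy");c=camera_info("wrist");C=(c["intrinsics"],c["k1"],T@c["T_tool_cam"])
def cw(p,z): return world("wrist",(np.array(p,float)+.5)*.64-.5,z,C)[:,:2]*1000
def rep(n,p,z):
    w=cw(p,z); e=w[1:]-w[:-1]; print(n,w.mean(0),np.linalg.norm(e,axis=1),np.degrees(np.arctan2(e[:,1],e[:,0])))
rep("gasket",[(287,150),(618,151),(603,368),(297,367)],.055)
rep("bar",[(578,243),(628,246),(620,354),(571,350)],.090)
rep("logger",[(476,221),(535,222),(528,305),(472,303)],.033)
print("handle",cw([(453,223),(451,320)],.088),"knob",cw([(310,286)],.112),"can",cw([(388,268)],.025),"whorl",cw([(448,191)],.014))
```

```text
gasket [597.7 -14.1] [208.6 148.1 217.4] [   6.   -80.8 -174. ]
bar [685.7 -18.7] [29.8 69.  31.2] [   2.6  -80.6 -178.7]
logger [637.5 -13.2] [41.2 60.5 41. ] [   5.2  -84.1 -176. ]
handle [[590.3  18.1]
 [597.7 -41.9]] knob [[511.7 -23. ]] can [[556.6 -26.9]] whorl [[593.9  31.9]]
```

>>> carry_out(
  dp=[
    [-0.046, 0.06, -0.0025],
    [-0.046, 0.1, -0.0025],
    [-0.046, 0.14, -0.0025],
    [-0.046, 0.17, -0.0025],
    [-0.046, 0.184, -0.0025],
    [-0.046, 0.184, -0.0025],
    [-0.046, 0.184, -0.0025],
    [-0.046, 0.184, -0.0025],
    [-0.046, 0.184, -0.0025],
    [-0.046, 0.184, -0.0025],
  ],
  roll=[0, 0, 0, 0, 0, 0, 0, 0, 0, 0],
  grip=[0, 0, 0, 0, 0, 0, 0, 0, 0, 0],
  force=50,
)

```text
t: 2.65
tcp_pos: [0.5078, -0.0305, 0.0677]
tool_rot: [0.706, 0.036, -0.033, -0.706]
contact_force: [-0.1, 1.6, -0.1]
width: 0.086
```

```bash
python3 go.py 510 -23 66 6
python3 - <<'E'
from h import *
a=snapshot("wrist")[:,:,::-1];cv2.imwrite("pics/w2.png",a)
E
```

```text
now [507.8494 -30.5096  67.6679] yaw 5.64 dp [0.0029 0.0017 0.0073] roll -0.0063
2.65 [ 0.19    0.603  -0.2956  2.1938  0.4433  0.3962 -0.3694] 0.08600386988241596 [-0.1194  1.5551 -0.1357]
```

View pics/w2.png

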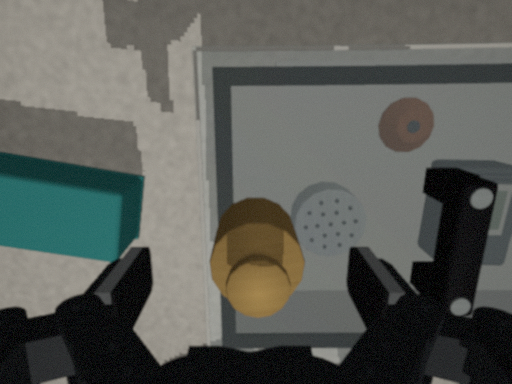

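Run:
```python
from h import *
np.set_printoptions(suppress=True,precision=1)
print(pose()[:3,3]*1000); snapshot("top"); print(pose()[:3,3]*1000); C=cam("wrist")
print(world("wrist",[(258,287)],.112,C)*1000, world("wrist",[(257,262)],.094,C)*1000)
```

```text
[507.6 -30.5  67.5]
[507.4 -30.5  67.2]
[[509.3 -21.8 112. ]] [[509.5 -22.1  94. ]]
```

Fingers straddle the weight: the body is at (257,250), the knob at (258,287). The TCP is 8 mm short in y. I'll correct that and close.

>>> carry_out(
  dp=[
    [0.003, 0.001, 0.008],
    [0.003, 0.001, 0.008],
    [0.003, 0.001, 0.008],
    [0.003, 0.001, 0.008],
    [0.003, 0.001, 0.008],
    [0.003, 0.001, 0.008],
    [0.003, 0.001, 0.008],
    [0.003, 0.001, 0.008],
    [0.003, 0.001, 0.008],
    [0.003, 0.001, 0.008],
  ],
  roll=[0, 0, 0, 0, 0, 0, 0, 0, 0, 0],
  grip=[0, 0, 0, 1, 1, 1, 1, 1, 1, 1],
  force=50,
)

```text
t: 3.58
tcp_pos: [0.5089, -0.0221, 0.065]
tool_rot: [0.706, 0.035, -0.035, -0.706]
contact_force: [-0.3, -0.2, 5.1]
width: 0.036
```

```bash
python3 go.py 401 245 30 6
```

```text
now [508.9006 -22.0533  65.0072] yaw 5.67 dp [-0.081   0.0349  0.2764] roll -0.0057
3.5833 [ 0.1706  0.6087 -0.292   2.1913  0.4419  0.3954 -0.3837] 0.03597429846448096 [-0.273  -0.1658  5.1272]
```

>>> carry_out(
  dp=[
    [0, -0.03, 0],
    [0, -0.07, 0],
    [-0.0425, -0.09, 0.1315],
    [-0.0825, -0.09, 0.2715],
    [-0.0825, -0.09, 0.2715],
    [-0.0825, -0.09, 0.2715],
    [-0.0825, -0.09, 0.2715],
    [-0.0825, -0.09, 0.2715],
    [-0.0825, -0.09, 0.2715],
    [-0.0825, -0.09, 0.2715],
  ],
  roll=[0, 0, 0, 0, 0, 0, 0, 0, 0, 0],
  grip=[1, 1, 1, 1, 1, 1, 1, 1, 1, 1],
)

```text
t: 4.42
tcp_pos: [0.3961, 0.2489, 0.1553]
tool_rot: [-0.703, -0.04, 0.039, 0.709]
contact_force: [1.5, 1.2, -2.7]
width: 0.0359
```

```bash
python3 go.py 400 240 9.5 6
```

```text
now [396.0828 248.8761 155.257 ] yaw 6.40 dp [ 0.0028  0.1457 -0.0103] roll 0.0069
4.4167 [-0.328   0.4195 -0.4175  2.2285  0.3145  0.543  -0.872 ] 0.035866006224154964 [ 1.5302  1.2023 -2.6919]
```

>>> carry_out(
  dp=[
    [0, 0.04, 0],
    [0, 0.08, 0],
    [0, 0.11, 0],
    [0, 0.13, 0],
    [0, 0.14, 0],
    [0, 0.143, 0],
    [0, 0.145, 0],
    [0, 0.145, 0],
    [0, 0.145, 0],
    [0, 0.145, 0],
  ],
  roll=[0, 0, 0, 0, 0, 0, 0, 0, 0, 0],
  grip=[1, 1, 1, 1, 1, 1, 1, 1, 1, 1],
)

```text
t: 5.25
tcp_pos: [0.4002, 0.2403, 0.0104]
tool_rot: [-0.706, -0.035, 0.034, 0.707]
contact_force: [0.1, 0.3, -3.4]
width: 0.0364
```

```bash
python3 go.py 400 240 9.5 6
```

```text
now [400.1852 240.2994  10.3542] yaw 5.64 dp [-0.0002  0.0009 -0.0003] roll -0.0062
5.25 [-0.5278  0.6842 -0.1476  2.3019  0.5313  0.1839 -1.0677] 0.03638979203807914 [ 0.1222  0.3487 -3.3933]
```

>>> carry_out(
  dp=[
    [0, 0.0015, 0],
    [0, 0.0015, 0],
    [0, 0.0015, 0],
    [0, 0.0015, 0],
    [0, 0.0015, 0],
    [0, -0.02, 0],
    [0, -0.06, 0],
    [0, -0.1, 0],
    [0, -0.14, 0],
    [0, -0.14, 0],
  ],
  roll=[0, 0, 0, 0, 0, 0, 0, 0, 0, 0],
  grip=[1, 1, 0, 0, 0, 0, 0, 0, 0, 0],
)

```text
t: 6.08
tcp_pos: [0.4028, 0.2426, 0.1558]
tool_rot: [-0.704, -0.038, 0.031, 0.708]
contact_force: [0.7, 0.7, -0.7]
width: 0.0853
```

```bash
python3 go.py 685.5 -20 150 9.5
```

```text
now [402.8075 242.6059 155.7647] yaw 5.63 dp [ 0.2555  0.0069 -0.2891] roll -0.0675
6.0833 [-0.2958  0.4214 -0.4394  2.2277  0.3464  0.5428 -0.9002] 0.08527525951782514 [ 0.6694  0.6562 -0.7093]
```

>>> carry_out(
  dp=[
    [0.2583, 0, -0.287],
    [0.2583, 0, -0.287],
    [0.2583, 0, -0.287],
    [0.2583, 0, -0.287],
    [0.2583, 0, -0.287],
    [0.2583, 0, -0.287],
    [0.2583, 0, -0.287],
    [0.2583, 0, -0.287],
    [0.2583, 0, -0.287],
    [0.2583, 0, -0.287],
  ],
  roll=[-0.067, -0.067, -0.067, -0.067, -0.067, -0.067, -0.067, -0.067, -0.067, -0.067],
  grip=[0, 0, 0, 0, 0, 0, 0, 0, 0, 0],
)

```text
t: 6.92
tcp_pos: [0.6897, -0.0286, 0.1489]
tool_rot: [0.707, 0.057, -0.054, -0.703]
contact_force: [0.3, -1.8, -0.1]
width: 0.0855
```

>>> carry_out(
  dp=[
    [0, 0.0, 0],
    [0, 0.02, 0],
    [0, 0.04, 0],
    [0, 0.04, 0],
    [0, 0.04, 0],
  ],
  roll=[0, 0, 0, 0, 0],
  grip=[0, 0, 0, 0, 0],
)

```text
t: 7.33
tcp_pos: [0.6827, -0.0188, 0.1084]
tool_rot: [-0.704, -0.058, 0.061, 0.705]
contact_force: [0.2, 0.7, 0.4]
width: 0.0858
```

```bash
python3 go.py 685.5 -20 66 9.5;  python3 - <<'E'
from h import *
np.save("w3pose.npy",pose());a=snapshot("wrist")[:,:,::-1];cv2.imwrite("pics/w3.png",a)
E
```

```text
now [682.6635 -18.8459 108.403 ] yaw 9.62 dp [ 0.0028  0.0424 -0.0017] roll 0.0021
7.3333 [ 0.237   0.7138 -0.4193  1.7722  0.4028  0.7457 -0.2246] 0.08576272058270983 [0.1544 0.6534 0.4314]
```

View pics/w3.png

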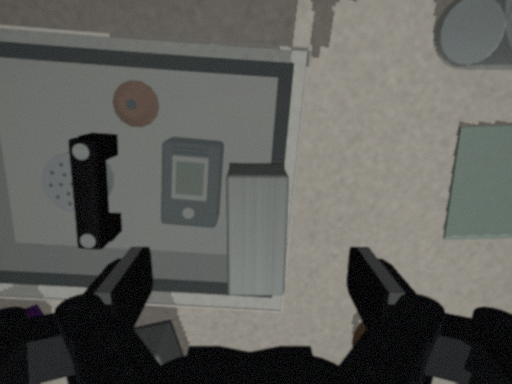

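Bar top face ≈(228,176),(287,178),(284,297),(229,294), almost parallel to the jaws and between them.

```bash
python3 - <<'E'
from h import *
np.set_printoptions(suppress=True,precision=1)
print(pose()[:3,3]*1000)
w=world("wrist",[(228,176),(287,178),(284,297),(229,294)],.090)[:,:2]*1000;e=w[1:]-w[:-1]
print(w.mean(0),np.linalg.norm(e,axis=1),np.degrees(np.arctan2(e[:,1],e[:,0])))
E
python3 go.py 685.5 -20 66 9.5
```

```text
[684.  -18.9 109.7]
[688.6 -21.5] [29.9 69.1 31.1] [   7.6  -80.  -173.9]
now [684.0033 -18.8625 109.6914] yaw 9.60 dp [ 0.0013  0.0437 -0.0014] roll 0.0018
7.3833 [ 0.2373  0.7127 -0.4197  1.7706  0.4029  0.7455 -0.2245] 0.08557824637154951 [0.1386 0.1512 1.4715]
```

>>> carry_out(
  dp=[
    [0.002, 0.02, -0.002],
    [0.002, 0.035, -0.002],
    [0.002, 0.044, -0.002],
    [0.002, 0.044, -0.002],
    [0.002, 0.044, -0.002],
    [0.002, 0.044, -0.002],
    [0.002, 0.044, -0.002],
    [0.002, 0.044, -0.002],
    [0.002, 0.044, -0.002],
    [0.002, 0.044, -0.002],
  ],
  roll=[0, 0, 0, 0, 0, 0, 0, 0, 0, 0],
  grip=[0, 0, 0, 0, 1, 1, 1, 1, 1, 1],
  force=60,
)

```text
t: 8.22
tcp_pos: [0.688, -0.0216, 0.0667]
tool_rot: [0.705, 0.059, -0.058, -0.705]
contact_force: [-0.4, 0.2, 4.4]
width: 0.0308
```

```bash
python3 go.py 531 235 66 9.6
```

```text
now [687.9613 -21.6333  66.7171] yaw 9.51 dp [-0.1124  0.0005  0.279 ] roll -0.0016
8.2167 [ 0.221   0.7683 -0.3905  1.7796  0.4353  0.6783 -0.2478] 0.030845617786075228 [-0.4468  0.2404  4.3658]
```

>>> carry_out(
  dp=[
    [0, -0.03, 0],
    [0, -0.07, 0],
    [-0.059, -0.09, 0.14],
    [-0.118, -0.09, 0.2805],
    [-0.118, -0.09, 0.2805],
    [-0.118, -0.09, 0.2805],
    [-0.118, -0.09, 0.2805],
    [-0.118, -0.09, 0.2805],
    [-0.118, -0.09, 0.2805],
    [-0.118, -0.09, 0.2805],
  ],
  roll=[0, 0, 0, 0, 0, 0, 0, 0, 0, 0],
  grip=[1, 1, 1, 1, 1, 1, 1, 1, 1, 1],
)

```text
t: 9.05
tcp_pos: [0.5187, 0.2431, 0.156]
tool_rot: [-0.703, -0.061, 0.063, 0.706]
contact_force: [-0.0, 1.1, -3.3]
width: 0.031
```

>>> carry_out(
  dp=[
    [0, 0.03, 0],
    [0, 0.07, 0],
    [0, 0.11, 0],
    [0, 0.13, 0],
    [0, 0.14, 0],
    [0, 0.143, 0],
    [0, 0.1445, 0],
    [0, 0.1445, 0],
    [0, 0.1445, 0],
    [0, 0.1445, 0],
  ],
  roll=[0, 0, 0, 0, 0, 0, 0, 0, 0, 0],
  grip=[1, 1, 1, 1, 1, 1, 1, 1, 1, 1],
)

```text
t: 9.88
tcp_pos: [0.5258, 0.2361, 0.0126]
tool_rot: [-0.704, -0.06, 0.057, 0.705]
contact_force: [-0.0, -0.4, -3.9]
width: 0.0309
```

```bash
python3 go.py 525 236 10 9.6
```

```text
now [525.7928 236.0616  12.6255] yaw 9.49 dp [-0.0008  0.0026  0.0001] roll -0.0019
9.8833 [-0.2939  0.7464 -0.2901  2.0562  0.5151  0.4049 -0.8231] 0.030905477462210902 [-0.0359 -0.4399 -3.8792]
```

>>> carry_out(
  dp=[
    [0, 0.0025, 0],
    [0, 0.0025, 0],
    [0, 0.0025, 0],
    [0, 0.0025, 0],
    [0, 0.0025, 0],
    [0, -0.02, 0],
    [0, -0.06, 0],
    [0, -0.1, 0],
    [0, -0.14, 0],
    [0, -0.15, 0],
  ],
  roll=[0, 0, 0, 0, 0, 0, 0, 0, 0, 0],
  grip=[1, 1, 0, 0, 0, 0, 0, 0, 0, 0],
)

```text
t: 10.72
tcp_pos: [0.5276, 0.2377, 0.1672]
tool_rot: [-0.703, -0.062, 0.055, 0.706]
contact_force: [0.2, 0.7, 0.1]
width: 0.0852
```

```bash
python3 go.py 594.3 -12 150 6.5
```

```text
now [527.5531 237.7417 167.1847] yaw 9.51 dp [ 0.0244  0.0165 -0.2574] roll 0.0525
10.7167 [-0.1626  0.5248 -0.4658  1.988   0.359   0.6978 -0.6846] 0.08515784060615397 [0.244  0.7241 0.1223]
```

>>> carry_out(
  dp=[
    [0.0266, 0, -0.256],
    [0.0266, 0, -0.256],
    [0.0266, 0, -0.256],
    [0.0266, 0, -0.256],
    [0.0266, 0, -0.256],
    [0.0266, 0, -0.256],
    [0.0266, 0.01, -0.256],
    [0.0266, 0.04, -0.256],
    [0.0266, 0.06, -0.256],
    [0.0266, 0.06, -0.256],
  ],
  roll=[0.0525, 0.0525, 0.0525, 0.0525, 0.0525, 0.0525, 0.0525, 0.0525, 0.0525, 0.0525],
  grip=[0, 0, 0, 0, 0, 0, 0, 0, 0, 0],
)

```text
t: 11.55
tcp_pos: [0.5899, -0.0137, 0.0973]
tool_rot: [0.706, 0.037, -0.042, -0.706]
contact_force: [-0.4, 0.2, -0.9]
width: 0.0857
```

>>> carry_out(
  dp=[
    [0, 0, 0],
    [0, 0, 0],
    [0, 0, 0],
    [0, 0, 0],
  ],
  roll=[0, 0, 0, 0],
  grip=[0, 0, 0, 0],
)

```text
t: 11.88
tcp_pos: [0.594, -0.0121, 0.1026]
tool_rot: [-0.706, -0.041, 0.039, 0.706]
contact_force: [-1.0, -0.6, 0.2]
width: 0.0853
```

```bash
python3 go.py 594.3 -12 66 6;python3 - <<'E'
from h import *
np.set_printoptions(suppress=True,precision=1)
a=snapshot("wrist")[:,:,::-1];C=cam("wrist");cv2.imwrite("pics/w4.png",a)
M=np.zeros(a.shape[:2],np.uint8);M[100:330,165:345]=(a.max(2)<40)[100:330,165:345]
for c in rects(M,100,5): print(cv2.boundingRect(c),wrect("wrist",c,.088,C))
E
```

```text
now [594.0284 -12.0932 102.5942] yaw 6.54 dp [0.0002 0.0366 0.0001] roll 0.0094
11.8833 [ 0.2274  0.6288 -0.3995  1.987   0.4158  0.6024 -0.3358] 0.08533587211210256 [-1.0417 -0.55    0.2463]
(240, 173, 25, 114) [594.9  -9.2  12.2  62.7   6.1]
```

View pics/w4.png

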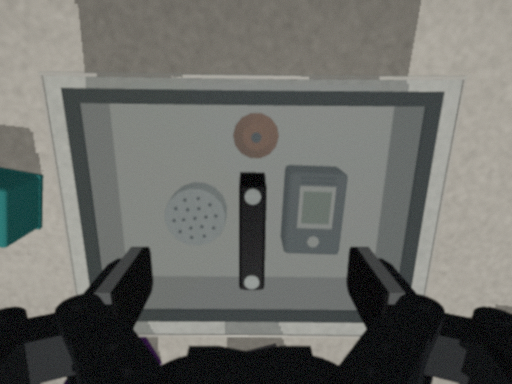

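Handle bar is at (252,230), midway between the fingers and parallel to them. Lid is clear of weights. I'll descend and grip.

>>> carry_out(
  dp=[
    [0, 0.02, 0.001],
    [0, 0.036, 0.001],
    [0, 0.036, 0.001],
    [0, 0.036, 0.001],
    [0, 0.036, 0.001],
    [0, 0.036, 0.001],
    [0, 0.036, 0.001],
    [0, 0.036, 0.001],
    [0, 0.036, 0.001],
    [0, 0.036, 0.001],
  ],
  roll=[0, 0, 0, 0, 0, 0, 0, 0, 0, 0],
  grip=[0, 0, 1, 1, 1, 1, 1, 1, 1, 1],
  force=70,
)

```text
t: 12.77
tcp_pos: [0.5939, -0.0116, 0.0663]
tool_rot: [0.706, 0.041, -0.039, -0.706]
contact_force: [-0.8, 0.1, 6.3]
width: 0.0125
```

```bash
python3 go.py 471 382 66 6.5
```

```text
now [593.9027 -11.5696  66.319 ] yaw 6.49 dp [-0.0776  0.0001  0.4049] roll -0.0001
12.7667 [ 0.199   0.6801 -0.3623  2.0019  0.4525  0.5354 -0.3698] 0.012532750414781552 [-0.8227  0.1443  6.3438]
```

>>> carry_out(
  dp=[
    [0, -0.01, 0],
    [0, -0.03, 0],
    [0, -0.06, 0],
    [0, -0.09, 0],
    [-0.005, -0.1, 0.025],
    [-0.01, -0.1, 0.055],
    [-0.016, -0.1, 0.085],
    [-0.022, -0.1, 0.115],
    [-0.028, -0.1, 0.145],
    [-0.034, -0.1, 0.175],
  ],
  roll=[0, 0, 0, 0, 0, 0, 0, 0, 0, 0],
  grip=[1, 1, 1, 1, 1, 1, 1, 1, 1, 1],
)

```text
t: 13.6
tcp_pos: [0.5378, 0.159, 0.1652]
tool_rot: [0.706, 0.04, -0.041, -0.706]
contact_force: [0.4, 1.1, -2.7]
width: 0.0123
```

>>> carry_out(
  dp=[
    [-0.006, 0, 0.03],
    [-0.012, 0, 0.06],
    [-0.018, 0, 0.09],
    [-0.024, 0, 0.12],
    [-0.03, 0, 0.15],
    [-0.036, 0, 0.18],
    [-0.04, 0, 0.205],
    [-0.0436, 0, 0.22],
    [-0.0436, 0, 0.23],
    [-0.0436, 0, 0.23],
  ],
  roll=[0, 0, 0, 0, 0, 0, 0, 0, 0, 0],
  grip=[1, 1, 1, 1, 1, 1, 1, 1, 1, 1],
)

```text
t: 14.43
tcp_pos: [0.4685, 0.3846, 0.1654]
tool_rot: [-0.705, -0.041, 0.042, 0.707]
contact_force: [-0.0, 0.3, -1.6]
width: 0.0126
```

```bash
python3 go.py 471 382 15.3 6.5
python3 - <<'E'
from h import *
b=snapshot("top")[:,:,::-1][130:300,60:330];cv2.imwrite("pics/t5.png",cv2.resize(b,None,fx=2.9,fy=2.9,interpolation=cv2.INTER_CUBIC))
E
```

```text
now [468.5471 384.6235 165.3846] yaw 6.73 dp [ 0.0022  0.1501 -0.0032] roll 0.0040
14.4333 [-0.4404  0.559  -0.4517  1.9222  0.3491  0.7366 -0.9763] 0.012573143005474323 [-0.0449  0.314  -1.5886]
```

View pics/t5.png

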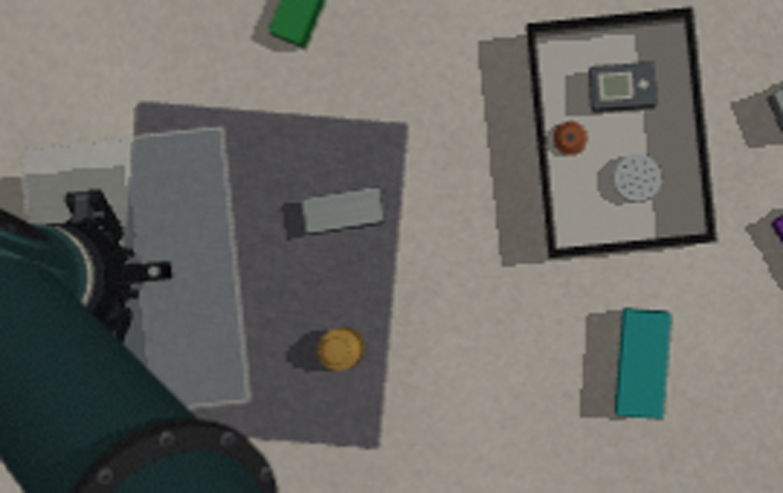

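Both weights stand on the pad, bar at (343,210) and brass at (340,350). The lid hangs level to their left with its edge at x≈225–245, clear of both. I'll lower it.

>>> carry_out(
  dp=[
    [0, 0.03, 0],
    [0, 0.06, 0],
    [0, 0.09, 0],
    [0, 0.115, 0],
    [0, 0.13, 0],
    [0, 0.14, 0],
    [0, 0.146, 0],
    [0, 0.149, 0],
    [0, 0.149, 0],
    [0, 0.149, 0],
  ],
  roll=[0, 0, 0, 0, 0, 0, 0, 0, 0, 0],
  grip=[1, 1, 1, 1, 1, 1, 1, 1, 1, 1],
)

```text
t: 15.32
tcp_pos: [0.4707, 0.3822, 0.0171]
tool_rot: [-0.706, -0.04, 0.039, 0.706]
contact_force: [0.4, -0.1, -3.0]
width: 0.0126
```

```bash
python3 go.py 471 382 15.3 6.5
```

```text
now [470.6727 382.18    17.0986] yaw 6.48 dp [ 0.0003  0.0018 -0.0002] roll -0.0004
15.3167 [-0.5388  0.7621 -0.3121  1.9856  0.4922  0.4657 -1.1014] 0.01264479819987648 [ 0.3691 -0.0712 -2.9789]
```

>>> carry_out(
  dp=[
    [0, 0.002, 0],
    [0, 0.002, 0],
    [0, 0.002, 0],
    [0, 0.002, 0],
    [0, 0.002, 0],
    [0, -0.02, 0],
    [0, -0.06, 0],
    [0, -0.1, 0],
    [0, -0.14, 0],
    [0, -0.15, 0],
  ],
  roll=[0, 0, 0, 0, 0, 0, 0, 0, 0, 0],
  grip=[1, 1, 0, 0, 0, 0, 0, 0, 0, 0],
)

```text
t: 16.15
tcp_pos: [0.4723, 0.3851, 0.1726]
tool_rot: [-0.704, -0.043, 0.037, 0.708]
contact_force: [0.8, 0.3, 0.4]
width: 0.0856
```

```bash
python3 go.py 637.5 -13.5 130 5
```

```text
now [472.2569 385.0988 172.6225] yaw 6.51 dp [ 0.1186  0.041  -0.415 ] roll 0.0264
16.15 [-0.4311  0.5507 -0.4604  1.9167  0.3522  0.7424 -0.9792] 0.08558194496873256 [0.8215 0.2901 0.4018]
```

>>> carry_out(
  dp=[
    [0.121, 0, -0.412],
    [0.121, 0, -0.412],
    [0.121, 0, -0.412],
    [0.121, 0, -0.412],
    [0.121, 0, -0.412],
    [0.121, 0, -0.412],
    [0.121, 0, -0.412],
    [0.121, 0, -0.412],
    [0.121, 0, -0.412],
    [0.121, 0, -0.412],
  ],
  roll=[0.026, 0.026, 0.026, 0.026, 0.026, 0.026, 0.026, 0.026, 0.026, 0.026],
  grip=[0.35, 0.35, 0.35, 0.35, 0.35, 0.35, 0.35, 0.35, 0.35, 0.35],
)

```text
t: 16.98
tcp_pos: [0.6321, -0.004, 0.1661]
tool_rot: [0.706, 0.031, -0.031, -0.706]
contact_force: [1.2, 0.6, 0.2]
width: 0.0555
```

>>> carry_out(
  dp=[
    [0, 0, 0],
    [0, 0, 0],
    [0, 0, 0],
    [0, 0, 0],
  ],
  roll=[0, 0, 0, 0],
  grip=[0.35, 0.35, 0.35, 0.35],
)

```text
t: 17.32
tcp_pos: [0.6312, 0.0002, 0.1662]
tool_rot: [-0.706, -0.032, 0.032, 0.707]
contact_force: [-0.2, -0.2, 0.4]
width: 0.0555
```

```bash
python3 go.py 637.5 -13.5 80 5
```

```text
now [631.1537   0.1938 166.1604] yaw 5.17 dp [ 0.0051  0.0861 -0.0143] roll 0.0030
17.3167 [ 0.2436  0.5868 -0.4537  1.8642  0.3538  0.771  -0.3109] 0.05551957600131684 [-0.2185 -0.1981  0.3609]
```

>>> carry_out(
  dp=[
    [0.005, 0.03, -0.014],
    [0.005, 0.06, -0.014],
    [0.005, 0.08, -0.014],
    [0.005, 0.086, -0.014],
    [0.005, 0.086, -0.014],
    [0.005, 0.086, -0.014],
  ],
  roll=[0.003, 0.003, 0.003, 0.003, 0.003, 0.003],
  grip=[0.35, 0.35, 0.35, 0.35, 0.35, 0.35],
)

```text
t: 17.82
tcp_pos: [0.6383, -0.0136, 0.0808]
tool_rot: [-0.706, -0.031, 0.031, 0.707]
contact_force: [-0.2, -0.7, 0.2]
width: 0.0556
```

```bash
python3 go.py 637.5 -13.5 7 5
python3 - <<'E'
from h import *
a=snapshot("wrist")[:,:,::-1];cv2.imwrite("pics/w6.png",a)
E
```

```text
now [638.2819 -13.5897  80.8472] yaw 4.99 dp [-0.0008  0.0738  0.0001] roll -0.0002
17.8167 [ 0.2171  0.7016 -0.3895  1.893   0.4285  0.6287 -0.3534] 0.0555965352488793 [-0.174  -0.6644  0.2146]
```

View pics/w6.png

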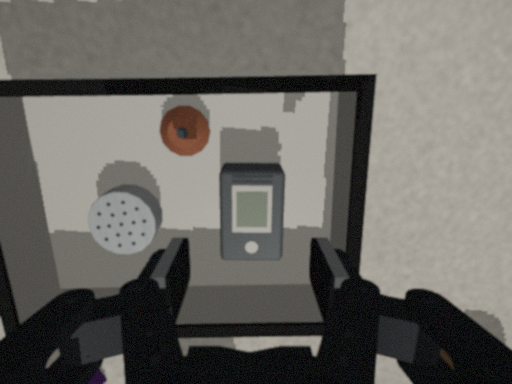

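Logger top face ≈(221,176),(284,176),(282,259),(221,259), upright and aligned between the fingers. The canister (122,221) and whorl (185,131) are clear.

Run:
```python
from h import *
np.set_printoptions(suppress=True,precision=1)
w=world("wrist",[(221,176),(284,176),(282,259),(221,259)],.033)[:,:2]*1000;e=w[1:]-w[:-1]
print(w.mean(0),np.linalg.norm(e,axis=1),np.degrees(np.arctan2(e[:,1],e[:,0])))
print(world("wrist",[(122,221)],.025)*1000,world("wrist",[(184,131)],.014)*1000)
```

```text
[641.  -16.5] [37.6 54.7 39.2] [   4.9  -84.7 -175.1]
[[558.1 -28.   25. ]] [[593.9  31.5  14. ]]
```

>>> carry_out(
  dp=[
    [0.001, 0.03, -0.001],
    [0.001, 0.05, -0.001],
    [0.001, 0.065, -0.001],
    [0.001, 0.071, -0.001],
    [0.001, 0.071, -0.001],
    [0.001, 0.071, -0.001],
    [0.001, 0.071, -0.001],
    [0.001, 0.071, -0.001],
    [0.001, 0.071, -0.001],
    [0.001, 0.071, -0.001],
  ],
  roll=[0, 0, 0, 0, 0, 0, 0, 0, 0, 0],
  grip=[0.35, 0.35, 0.35, 0.35, 0.35, 1, 1, 1, 1, 1],
  force=30,
)

```text
t: 18.7
tcp_pos: [0.6401, -0.0163, 0.0104]
tool_rot: [-0.706, -0.031, 0.029, 0.706]
contact_force: [-0.2, -0.1, 4.7]
width: 0.0392
```

```bash
python3 go.py 514.5 -325 120 5
```

```text
now [640.0742 -16.2822  10.4181] yaw 4.84 dp [-0.1509 -0.1099 -0.297 ] roll -0.0028
18.7 [ 0.1764  0.7992 -0.3252  1.9074  0.4875  0.5109 -0.4027] 0.03918945479285318 [-0.218  -0.0577  4.6754]
```

>>> carry_out(
  dp=[
    [0, -0.02, 0],
    [0, -0.06, 0],
    [0, -0.09, 0],
    [-0.015, -0.11, -0.03],
    [-0.035, -0.11, -0.07],
    [-0.055, -0.11, -0.11],
    [-0.075, -0.11, -0.15],
    [-0.095, -0.11, -0.19],
    [-0.115, -0.11, -0.23],
    [-0.135, -0.11, -0.265],
  ],
  roll=[0, 0, 0, 0.05, 0.1, 0.15, 0.2, 0.233, 0.233, 0.233],
  grip=[1, 1, 1, 1, 1, 1, 1, 1, 1, 1],
)

```text
t: 19.53
tcp_pos: [0.5317, -0.281, 0.1194]
tool_rot: [0.705, -0.052, 0.053, -0.705]
contact_force: [1.4, -0.4, -0.2]
width: 0.0397
```

```bash
python3 go.py 514.5 -327 50 -8.5
```

```text
now [ 531.736  -281.0015  119.4154] yaw -8.50 dp [-0.0103  0.0694 -0.048 ] roll -0.0001
19.5333 [ 0.6805  0.6083 -0.3809  1.9618  0.3654  0.6377 -0.0836] 0.03969732568391514 [ 1.3919 -0.3937 -0.208 ]
```

>>> carry_out(
  dp=[
    [-0.008, 0.0, -0.037],
    [-0.008, 0.03, -0.037],
    [-0.008, 0.06, -0.037],
    [-0.008, 0.07, -0.037],
    [-0.008, 0.07, -0.037],
    [-0.008, 0.07, -0.037],
  ],
  roll=[0, 0, 0, 0, 0, 0],
  grip=[1, 1, 1, 1, 1, 1],
)

```text
t: 20.03
tcp_pos: [0.5195, -0.3135, 0.0492]
tool_rot: [-0.705, 0.052, -0.052, 0.706]
contact_force: [0.3, 0.2, -0.8]
width: 0.0394
```

```bash
python3 go.py 514.5 -327 23.5 -8.5
python3 - <<'E'
from h import *
a=snapshot("wrist")[:,:,::-1];cv2.imwrite("pics/w7.png",a)
E
```

```text
now [ 519.5217 -313.4721   49.1713] yaw -8.42 dp [-0.003   0.0257 -0.0141] roll 0.0015
20.0333 [ 0.6945  0.713  -0.323   1.9765  0.4303  0.5194 -0.0798] 0.039377091232789624 [ 0.2574  0.1541 -0.8404]
```

View pics/w7.png

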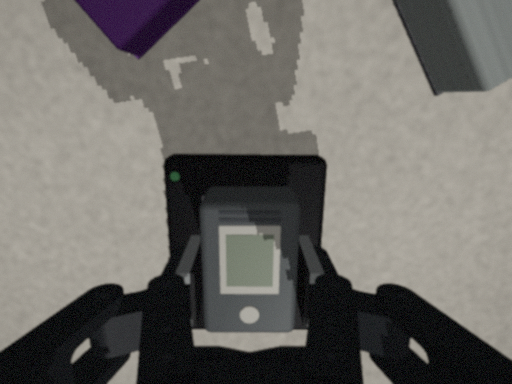

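Logger held level, display up, and the reader's far edge runs (167,155)–(326,156).

Run:
```python
from h import *
np.set_printoptions(suppress=True,precision=1)
r=world("wrist",[(167,155),(326,156)],.018)*1000
e=r[1]-r[0];print(r,np.linalg.norm(e),np.degrees(np.arctan2(e[1],e[0])))
n=np.array([e[1],-e[0]])/np.linalg.norm(e[:2]);print("reader c",r.mean(0)[:2]+55*n)
l=world("wrist",[(206,331),(293,331)],.0718)*1000;print("logger near edge",l, "centre",l.mean(0)[:2]-30*n)
print("display",world("wrist",[(250,260)],.0718)*1000,pose()[:3,3]*1000)
```

```text
[[ 483.  -267.8   18. ]
 [ 567.  -280.7   18. ]] 84.97418802010559 -8.759953188901783
reader c [ 516.6 -328.6]
logger near edge [[ 498.  -338.4   71.8]
 [ 535.3 -343.9   71.8]] centre [ 521.2 -311.5]
display [[ 521.8 -307.6   71.8]] [ 520.4 -313.7   50.1]
```

>>> carry_out(
  dp=[
    [-0.003, 0, -0.01],
    [-0.003, 0, -0.016],
    [-0.003, 0.01, -0.016],
    [-0.003, 0.018, -0.016],
    [-0.003, 0.023, -0.016],
    [-0.003, 0.025, -0.016],
    [-0.003, 0.025, -0.016],
    [-0.003, 0.025, -0.016],
  ],
  roll=[0, 0, 0, 0, 0, 0, 0, 0],
  grip=[1, 1, 1, 1, 1, 1, 1, 1],
)

```text
t: 20.75
tcp_pos: [0.514, -0.3293, 0.0238]
tool_rot: [-0.705, 0.052, -0.052, 0.705]
contact_force: [0.0, 0.4, -0.3]
width: 0.0395
```

```bash
python3 go.py 514.5 -329 23.5 -8.5
```

```text
now [ 513.9942 -329.3482   23.7897] yaw -8.47 dp [0.0004 0.0003 0.0004] roll 0.0006
20.75 [ 0.7055  0.7533 -0.3008  1.974   0.4535  0.4801 -0.0729] 0.03950317343634467 [ 0.0042  0.3938 -0.2537]
```

>>> carry_out(
  dp=[
    [0, 0.0005, 0],
    [0, 0.0005, 0],
    [0, 0.0005, 0],
    [0, 0.0005, 0],
    [0, -0.02, 0],
    [0, -0.06, 0],
    [0, -0.1, 0],
    [0, -0.14, 0],
    [0, -0.146, 0],
    [0, -0.146, 0],
  ],
  roll=[0, 0, 0, 0, 0, 0, 0, 0, 0, 0],
  grip=[1, 0, 0, 0, 0, 0, 0, 0, 0, 0],
)

```text
t: 21.58
tcp_pos: [0.5163, -0.331, 0.174]
tool_rot: [0.706, -0.05, 0.055, -0.704]
contact_force: [0.2, -0.1, -0.7]
width: 0.0853
```

```bash
python3 go.py 470.7 382.2 170 6.48
python3 - <<'E'
from h import *
np.set_printoptions(suppress=True,precision=1)
a=snapshot("wrist")[:,:,::-1];C=cam("wrist");np.save("w8C.npy",C[2]);cv2.imwrite("pics/w8.png",cv2.resize(a,(800,600),interpolation=cv2.INTER_CUBIC))
E
```

```text
now [ 516.3316 -331.0251  173.9774] yaw -8.52 dp [-0.1508  0.0008  0.6986] roll -0.2618
21.5833 [ 0.8018  0.5496 -0.4309  1.9059  0.3281  0.7472  0.0365] 0.08530273683543091 [ 0.1867 -0.0557 -0.7411]
```

View pics/w8.png

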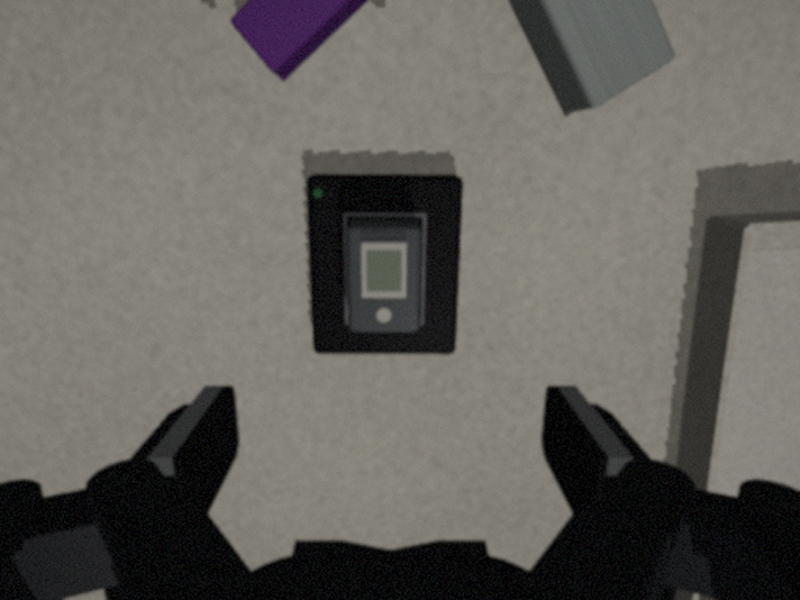

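The logger lies display up in the reader's outlined rectangle (centre ≈(384,272) against the reader centre (386,264)). Next, back to the lid.

>>> carry_out(
  dp=[
    [-0.008, 0, 0.04],
    [-0.017, 0, 0.08],
    [-0.025, 0, 0.12],
    [-0.034, 0, 0.16],
    [-0.042, 0, 0.2],
    [-0.051, 0, 0.24],
    [-0.059, 0, 0.28],
    [-0.068, 0, 0.32],
    [-0.076, 0, 0.36],
    [-0.085, 0, 0.4],
  ],
  roll=[-0.05, -0.1, -0.15, -0.2, -0.261, -0.261, -0.261, -0.261, -0.261, -0.261],
  grip=[0, 0, 0, 0, 0, 0, 0, 0, 0, 0],
)

```text
t: 22.47
tcp_pos: [0.4872, 0.0795, 0.1683]
tool_rot: [0.706, 0.038, -0.041, -0.706]
contact_force: [0.8, 0.3, -0.2]
width: 0.0856
```

```bash
python3 -c "
from h import *
a=np.radians(-8.5);T=np.array([514,-329])+1000*np.array([-.085*np.cos(a)-.4*np.sin(a),-.085*np.sin(a)+.4*np.cos(a)]);b=np.radians(6.48)
d=np.array([470.7,382.2])-T;print(T,d,d@[np.cos(b),np.sin(b)],d@[-np.sin(b),np.cos(b)],pose()[:3,3])"
```

```text
[489.05741607  79.17014529] [-18.35741607 303.02985471] 15.958717676038432 303.16564267714847 [0.48716711 0.0794813  0.16831743]
```

>>> carry_out(
  dp=[
    [0.002, 0, 0.04],
    [0.004, 0, 0.08],
    [0.006, 0, 0.12],
    [0.009, 0, 0.16],
    [0.011, 0, 0.2],
    [0.013, 0, 0.24],
    [0.015, 0.0, 0.28],
    [0.016, 0.03, 0.303],
    [0.016, 0.06, 0.303],
    [0.016, 0.09, 0.303],
  ],
  roll=[0, 0, 0, 0, 0, 0, 0, 0, 0, 0],
  grip=[0, 0, 0, 0, 0, 0, 0, 0, 0, 0],
)

```text
t: 23.3
tcp_pos: [0.469, 0.3833, 0.0775]
tool_rot: [-0.706, -0.041, 0.042, 0.706]
contact_force: [1.3, -0.8, -1.0]
width: 0.0854
```

>>> carry_out(
  dp=[
    [0, 0, 0],
    [0, 0, 0],
    [0, 0, 0],
  ],
  roll=[0, 0, 0],
  grip=[0, 0, 0],
)

```text
t: 23.55
tcp_pos: [0.4708, 0.3808, 0.0801]
tool_rot: [0.706, 0.039, -0.04, -0.706]
contact_force: [-0.3, -1.1, 0.6]
width: 0.0849
```

```bash
python3 go.py 470.7 382.2 15.5 6.48
python3 - <<'E'
from h import *
np.set_printoptions(suppress=True,precision=1)
a=snapshot("wrist")[:,:,::-1];C=cam("wrist");cv2.imwrite("pics/w9.png",a)
M=np.zeros(a.shape[:2],np.uint8);M[60:330,165:345]=(a.max(2)<40)[60:330,165:345]
for c in rects(M,100,5): print(cv2.boundingRect(c),wrect("wrist",c,.037,C))
E
```

```text
now [470.8088 380.7762  80.0895] yaw 6.43 dp [0.0001 0.0646 0.0015] roll -0.0009
23.55 [-0.4573  0.6794 -0.4255  1.9669  0.4802  0.5958 -1.0912] 0.08492981002824634 [-0.2589 -1.1489  0.5759]
(239, 161, 22, 99) [471.3 384.7  12.6  62.3   6.9]
```

>>> carry_out(
  dp=[
    [0, 0.03, 0.001],
    [0, 0.055, 0.001],
    [0, 0.064, 0.001],
    [0, 0.064, 0.001],
    [0, 0.064, 0.001],
    [0, 0.064, 0.001],
    [0, 0.064, 0.001],
    [0, 0.064, 0.001],
    [0, 0.064, 0.001],
    [0, 0.064, 0.001],
  ],
  roll=[0, 0, 0, 0, 0, 0, 0, 0, 0, 0],
  grip=[0, 0, 0, 1, 1, 1, 1, 1, 1, 1],
  force=70,
)

```text
t: 24.43
tcp_pos: [0.4714, 0.3826, 0.0174]
tool_rot: [-0.706, -0.04, 0.039, 0.706]
contact_force: [-0.5, -1.4, 5.8]
width: 0.012
```

```bash
python3 go.py 594.5 -12 166 6.3
```

```text
now [471.3575 382.5657  17.4273] yaw 6.43 dp [ 0.0784 -0.1487 -0.4058] roll 0.0023
24.4333 [-0.5096  0.7683 -0.3543  1.9824  0.5465  0.483  -1.1511] 0.012029562272035202 [-0.5134 -1.3992  5.7581]
```

>>> carry_out(
  dp=[
    [0, -0.01, 0],
    [0, -0.03, 0],
    [0, -0.06, 0],
    [0, -0.1, 0],
    [0, -0.13, 0],
    [0.005, -0.15, -0.025],
    [0.01, -0.15, -0.055],
    [0.016, -0.15, -0.085],
    [0.022, -0.15, -0.115],
    [0.028, -0.15, -0.145],
  ],
  roll=[0, 0, 0, 0, 0, 0, 0, 0, 0, 0],
  grip=[1, 1, 1, 1, 1, 1, 1, 1, 1, 1],
)

```text
t: 25.27
tcp_pos: [0.5145, 0.2393, 0.1665]
tool_rot: [0.706, 0.04, -0.04, -0.706]
contact_force: [0.8, -0.3, -2.4]
width: 0.0125
```

>>> carry_out(
  dp=[
    [0.006, 0, -0.03],
    [0.012, 0, -0.06],
    [0.018, 0, -0.09],
    [0.024, 0, -0.12],
    [0.03, 0, -0.15],
    [0.036, 0, -0.18],
    [0.042, 0, -0.21],
    [0.048, 0, -0.24],
    [0.0498, 0, -0.255],
    [0.0498, 0, -0.261],
  ],
  roll=[0, 0, 0, 0, 0, 0, 0, 0, 0, 0],
  grip=[1, 1, 1, 1, 1, 1, 1, 1, 1, 1],
)

```text
t: 26.1
tcp_pos: [0.5937, -0.0175, 0.1659]
tool_rot: [0.707, 0.037, -0.038, -0.705]
contact_force: [-0.2, 0.3, -2.9]
width: 0.0124
```

>>> carry_out(
  dp=[
    [0, 0.02, 0],
    [0, 0.04, 0],
    [0, 0.06, 0],
    [0, 0.07, 0],
    [0, 0.07, 0],
    [0, 0.07, 0],
  ],
  roll=[0, 0, 0, 0, 0, 0],
  grip=[1, 1, 1, 1, 1, 1],
)

```text
t: 26.6
tcp_pos: [0.5932, -0.0115, 0.0961]
tool_rot: [-0.706, -0.04, 0.041, 0.706]
contact_force: [1.1, 0.6, -3.0]
width: 0.0125
```

```bash
python3 go.py 594.2 -11.8 67 6.4
python3 - <<'E'
from h import *
a=snapshot("wrist")[:,:,::-1];cv2.imwrite("pics/w10.png",cv2.resize(a,(800,600),interpolation=cv2.INTER_CUBIC))
E
```

```text
now [593.1817 -11.5463  96.1458] yaw 6.53 dp [ 0.001   0.0291 -0.0004] roll 0.0023
26.6 [ 0.2623  0.648  -0.4516  1.9875  0.4756  0.6113 -0.3922] 0.012488494241822778 [ 1.1413  0.5962 -3.0385]
```

View pics/w10.png

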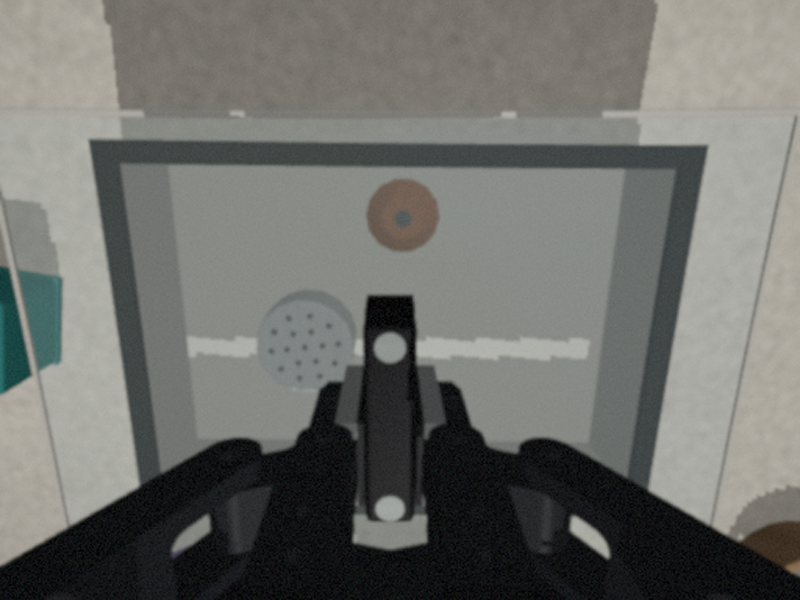

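Lid (edges x≈0 to 795 at the back) is parallel to the gasket (90–707) and about centred. Whorl and canister are undisturbed. I'll lower it.

>>> carry_out(
  dp=[
    [0.001, 0.01, 0],
    [0.001, 0.018, 0],
    [0.001, 0.024, 0],
    [0.001, 0.027, 0],
    [0.001, 0.0285, 0],
    [0.001, 0.0295, 0],
    [0.001, 0.0295, 0],
    [0.001, 0.0295, 0],
  ],
  roll=[0, 0, 0, 0, 0, 0, 0, 0],
  grip=[1, 1, 1, 1, 1, 1, 1, 1],
)

```text
t: 27.32
tcp_pos: [0.5941, -0.0127, 0.0684]
tool_rot: [0.707, 0.039, -0.04, -0.705]
contact_force: [-5.0, -1.0, 12.0]
width: 0.0124
```

```bash
python3 go.py 594.2 -11.8 66.5 6.4
```

```text
now [594.1422 -12.7069  68.407 ] yaw 6.43 dp [0.0002 0.0019 0.0009] roll 0.0005
27.3167 [ 0.2389  0.6869 -0.4187  1.9967  0.5085  0.5622 -0.4213] 0.012354306686506385 [-4.9748 -0.9694 12.0255]
```

>>> carry_out(
  dp=[
    [0, -0.001, 0],
    [0, -0.001, 0],
    [0, -0.001, 0],
    [0, -0.001, 0],
    [0, -0.001, 0],
    [0, -0.02, 0],
    [0, -0.06, 0],
    [0, -0.1, 0],
    [0, -0.1, 0],
    [0, -0.1, 0],
  ],
  roll=[0, 0, 0, 0, 0, 0, 0, 0, 0, 0],
  grip=[1, 0, 0, 0, 0, 0, 0, 0, 0, 0],
)

```text
t: 28.15
tcp_pos: [0.5969, -0.0121, 0.1692]
tool_rot: [0.706, 0.042, -0.038, -0.706]
contact_force: [-1.0, 0.1, -0.3]
width: 0.0851
```

```bash
python3 go.py 525.8 236.1 160 9.5
python3 - <<'E'
from h import *
a=snapshot("wrist")[:,:,::-1];cv2.imwrite("pics/w11r.png",a);np.save("w11T.npy",cam("wrist")[2]);cv2.imwrite("pics/w11.png",cv2.resize(a,(800,600),interpolation=cv2.INTER_CUBIC))
E
```

```text
now [596.8501 -12.1462 169.2299] yaw 6.43 dp [-0.0429  0.0089  0.2546] roll -0.0536
28.15 [ 0.3169  0.5542 -0.5217  1.9415  0.3994  0.7422 -0.3256] 0.08514080032437601 [-0.9547  0.0645 -0.281 ]
```

View pics/w11.png

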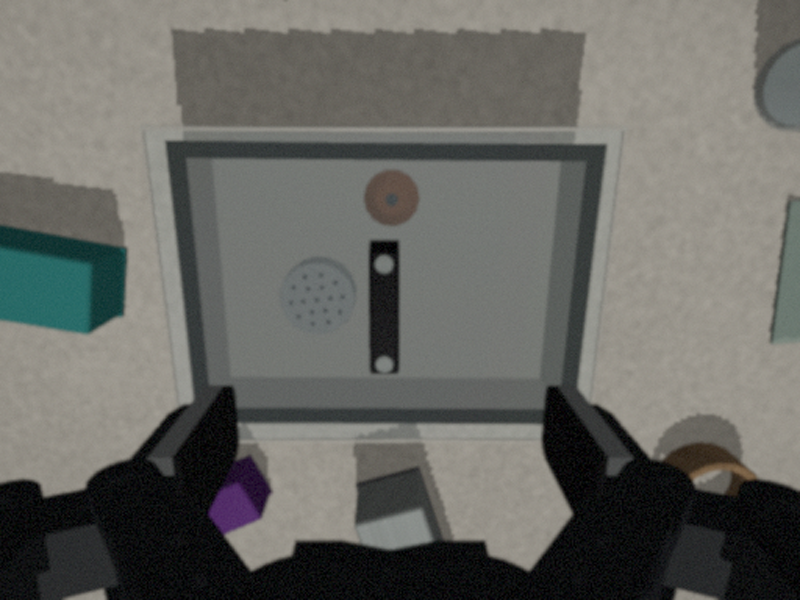

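Lid sits back: sheet corners (145,130), (622,131), margins even around the gasket (167–606 at the back), square, within ~2 mm. Now the bar weight.

>>> carry_out(
  dp=[
    [-0.04, 0, 0.254],
    [-0.04, 0, 0.254],
    [-0.04, 0, 0.254],
    [-0.04, 0, 0.254],
    [-0.04, 0, 0.254],
    [-0.04, 0, 0.254],
    [-0.04, 0.02, 0.254],
    [-0.04, 0.06, 0.254],
    [-0.04, 0.1, 0.254],
    [-0.04, 0.1, 0.254],
  ],
  roll=[-0.0536, -0.0536, -0.0536, -0.0536, -0.0536, -0.0536, -0.0536, -0.0536, -0.0536, -0.0536],
  grip=[0, 0, 0, 0, 0, 0, 0, 0, 0, 0],
)

```text
t: 29.03
tcp_pos: [0.5203, 0.2322, 0.0587]
tool_rot: [0.707, 0.054, -0.065, -0.702]
contact_force: [-1.7, -1.7, -1.1]
width: 0.0854
```

>>> carry_out(
  dp=[
    [0, 0, 0],
    [0, 0, 0],
    [0, 0, 0],
  ],
  roll=[0, 0, 0],
  grip=[0, 0, 0],
)

```text
t: 29.28
tcp_pos: [0.5277, 0.236, 0.0685]
tool_rot: [-0.704, -0.059, 0.057, 0.705]
contact_force: [0.3, 0.6, -0.3]
width: 0.0853
```

```bash
python3 go.py 525.8 236.1 11 9.5
python3 - <<'E'
from h import *
cv2.imwrite("pics/w12.png",snapshot("wrist")[:,:,::-1])
E
```

```text
now [527.6884 235.9717  68.4768] yaw 9.49 dp [-0.002   0.0575  0.0004] roll -0.0002
29.2833 [-0.1948  0.6737 -0.4274  2.0358  0.5303  0.5368 -0.837 ] 0.0852585898367 [ 0.3084  0.5643 -0.3137]
```

View pics/w12.png

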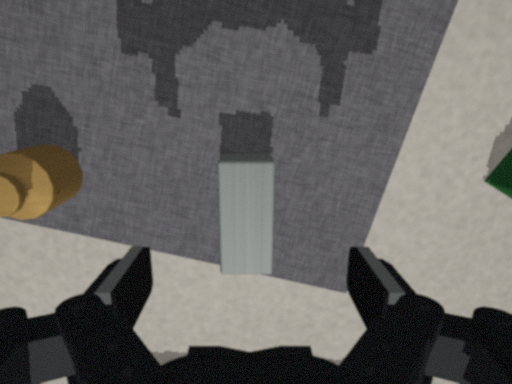

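Bar (246,215) stands on the pad, aligned with the jaws and between the fingers. I'll grip it.

>>> carry_out(
  dp=[
    [-0.002, 0.02, 0],
    [-0.002, 0.045, 0],
    [-0.002, 0.057, 0],
    [-0.002, 0.057, 0],
    [-0.002, 0.057, 0],
    [-0.002, 0.057, 0],
    [-0.002, 0.057, 0],
    [-0.002, 0.057, 0],
    [-0.002, 0.057, 0],
    [-0.002, 0.057, 0],
  ],
  roll=[0, 0, 0, 0, 0, 0, 0, 0, 0, 0],
  grip=[0, 0, 0, 0, 1, 1, 1, 1, 1, 1],
  force=60,
)

```text
t: 30.17
tcp_pos: [0.5253, 0.2355, 0.011]
tool_rot: [-0.705, -0.059, 0.058, 0.705]
contact_force: [-1.1, -0.2, 4.4]
width: 0.0308
```

```bash
python3 go.py 687.3 -21.3 160 9.5
```

```text
now [525.2909 235.4669  10.9689] yaw 9.50 dp [ 0.1177 -0.1489 -0.2799] roll 0.0000
30.1667 [-0.2541  0.7567 -0.3463  2.0552  0.6003  0.4259 -0.9019] 0.030795909983000223 [-1.1061 -0.1888  4.4198]
```

>>> carry_out(
  dp=[
    [0, -0.03, 0],
    [0, -0.07, 0],
    [0, -0.11, 0],
    [0.015, -0.13, -0.035],
    [0.03, -0.13, -0.07],
    [0.045, -0.13, -0.105],
    [0.06, -0.13, -0.14],
    [0.075, -0.13, -0.175],
    [0.09, -0.13, -0.21],
    [0.105, -0.13, -0.245],
  ],
  roll=[0, 0, 0, 0, 0, 0, 0, 0, 0, 0],
  grip=[1, 1, 1, 1, 1, 1, 1, 1, 1, 1],
)

```text
t: 31.0
tcp_pos: [0.668, 0.0084, 0.139]
tool_rot: [0.705, 0.058, -0.059, -0.705]
contact_force: [0.9, 0.9, -4.4]
width: 0.0309
```

>>> carry_out(
  dp=[
    [0.013, 0, -0.03],
    [0.013, 0, -0.035],
    [0.013, 0, -0.035],
    [0.013, 0.03, -0.035],
    [0.013, 0.05, -0.035],
    [0.013, 0.062, -0.035],
    [0.013, 0.068, -0.035],
    [0.013, 0.07, -0.035],
    [0.013, 0.07, -0.035],
    [0.013, 0.07, -0.035],
  ],
  roll=[0, 0, 0, 0, 0, 0, 0, 0, 0, 0],
  grip=[1, 1, 1, 1, 1, 1, 1, 1, 1, 1],
)

```text
t: 31.83
tcp_pos: [0.688, -0.0209, 0.0708]
tool_rot: [-0.705, -0.059, 0.058, 0.705]
contact_force: [-0.5, -0.4, -3.5]
width: 0.0305
```

```bash
python3 go.py 687.3 -21.3 67 9.5
```

```text
now [687.9605 -20.9205  70.7581] yaw 9.54 dp [-0.0007  0.0038 -0.0003] roll 0.0008
31.8333 [ 0.2727  0.7783 -0.4737  1.776   0.5127  0.7107 -0.3134] 0.03053268116264127 [-0.5436 -0.449  -3.4926]
```

Lower 4 mm, then release and rise.

>>> carry_out(
  dp=[
    [0, 0.002, 0],
    [0, 0.0035, 0],
    [0, 0.004, 0],
    [0, 0.004, 0],
    [0, 0.004, 0],
    [0, 0.004, 0],
    [0, 0.004, 0],
    [0, -0.02, 0],
    [0, -0.06, 0],
    [0, -0.1, 0],
  ],
  roll=[0, 0, 0, 0, 0, 0, 0, 0, 0, 0],
  grip=[1, 1, 1, 0, 0, 0, 0, 0, 0, 0],
)

```text
t: 32.67
tcp_pos: [0.6858, -0.0217, 0.1693]
tool_rot: [-0.704, -0.057, 0.06, 0.705]
contact_force: [1.8, 0.1, 0.5]
width: 0.0856
```

```bash
python3 go.py 400.2 240.3 170 5.7
```

```text
now [685.8168 -21.661  169.3045] yaw 9.53 dp [-0.2383  0.0005  0.3056] roll 0.0669
32.6667 [ 0.3199  0.6651 -0.5434  1.7281  0.4284  0.8733 -0.244 ] 0.08559918903949998 [1.8094 0.1156 0.5014]
```

>>> carry_out(
  dp=[
    [-0.24, 0, 0.3055],
    [-0.24, 0, 0.3055],
    [-0.24, 0, 0.3055],
    [-0.24, 0, 0.3055],
    [-0.24, 0, 0.3055],
    [-0.24, 0, 0.3055],
    [-0.24, 0, 0.3055],
    [-0.24, 0, 0.3055],
    [-0.24, 0, 0.3055],
    [-0.24, 0, 0.3055],
  ],
  roll=[0.067, 0.067, 0.067, 0.067, 0.067, 0.067, 0.067, 0.067, 0.067, 0.067],
  grip=[0, 0, 0, 0, 0, 0, 0, 0, 0, 0],
)

```text
t: 33.5
tcp_pos: [0.395, 0.2446, 0.1704]
tool_rot: [-0.705, -0.038, 0.038, 0.707]
contact_force: [-0.1, -0.6, -0.1]
width: 0.0855
```

>>> carry_out(
  dp=[
    [0, 0, 0],
    [0, 0.03, 0],
    [0, 0.06, 0],
    [0, 0.08, 0],
    [0, 0.09, 0],
    [0, 0.09, 0],
    [0, 0.09, 0],
  ],
  roll=[0, 0, 0, 0, 0, 0, 0],
  grip=[0, 0, 0, 0, 0, 0, 0],
)

```text
t: 34.08
tcp_pos: [0.4005, 0.2399, 0.0797]
tool_rot: [0.706, 0.035, -0.035, -0.706]
contact_force: [0.3, -0.7, 0.2]
width: 0.0854
```

```bash
python3 go.py 400.2 240.3 9.5 5.7
python3 - <<'E'
from h import *
np.set_printoptions(suppress=True,precision=1)
a=snapshot("wrist")[:,:,::-1];C=cam("wrist");cv2.imwrite("pics/w13.png",a);h=cv2.cvtColor(a,cv2.COLOR_BGR2HSV)
for c in rects((h[...,1]>110)&(h[...,0]<30)&(h[...,2]>60),200,3): print(cv2.boundingRect(c),wrect("wrist",c,.038,C))
E
```

```text
now [400.5216 239.8565  79.7097] yaw 5.64 dp [-0.0003  0.0702  0.0005] roll -0.0011
34.0833 [-0.3309  0.5649 -0.4058  2.2729  0.5737  0.4005 -1.1176] 0.08540128104879312 [ 0.261  -0.6553  0.1736]
(219, 180, 61, 71) [400.6 241.7  36.1  44.4   5.6]
```

Brass weight found where it was put (≈400.6, 240). I'll descend and grip.

>>> carry_out(
  dp=[
    [0, 0.03, 0],
    [0, 0.055, 0],
    [0, 0.07, 0],
    [0, 0.07, 0],
    [0, 0.07, 0],
    [0, 0.07, 0],
    [0, 0.07, 0],
    [0, 0.07, 0],
    [0, 0.07, 0],
    [0, 0.07, 0],
  ],
  roll=[0, 0, 0, 0, 0, 0, 0, 0, 0, 0],
  grip=[0, 0, 0, 0, 1, 1, 1, 1, 1, 1],
  force=50,
)

```text
t: 34.97
tcp_pos: [0.4006, 0.2404, 0.0111]
tool_rot: [-0.706, -0.036, 0.034, 0.707]
contact_force: [-0.7, -0.9, 8.6]
width: 0.0366
```

```bash
python3 go.py 508.9 -22.1 140 5.7
```

```text
now [400.5816 240.4286  11.0964] yaw 5.67 dp [ 0.0821 -0.129  -0.2718] roll -0.0006
34.9667 [-0.4727  0.6871 -0.2216  2.2989  0.7083  0.2163 -1.2425] 0.036576258686012275 [-0.7095 -0.8972  8.5791]
```

>>> carry_out(
  dp=[
    [0, -0.03, 0],
    [0, -0.07, 0],
    [0, -0.11, 0],
    [0.01, -0.13, -0.035],
    [0.02, -0.13, -0.07],
    [0.03, -0.13, -0.105],
    [0.04, -0.13, -0.14],
    [0.05, -0.13, -0.175],
    [0.06, -0.13, -0.21],
    [0.07, -0.13, -0.245],
  ],
  roll=[0, 0, 0, 0, 0, 0, 0, 0, 0, 0],
  grip=[1, 1, 1, 1, 1, 1, 1, 1, 1, 1],
)

```text
t: 35.8
tcp_pos: [0.4933, 0.0008, 0.14]
tool_rot: [0.706, 0.035, -0.035, -0.706]
contact_force: [0.5, 0.7, -3.5]
width: 0.036
```

>>> carry_out(
  dp=[
    [0.012, 0, -0.027],
    [0.012, 0, -0.027],
    [0.012, 0, -0.027],
    [0.012, 0.03, -0.027],
    [0.012, 0.05, -0.027],
    [0.012, 0.062, -0.027],
    [0.012, 0.068, -0.027],
    [0.012, 0.07, -0.027],
    [0.012, 0.07, -0.027],
    [0.012, 0.07, -0.027],
  ],
  roll=[0, 0, 0, 0, 0, 0, 0, 0, 0, 0],
  grip=[1, 1, 1, 1, 1, 1, 1, 1, 1, 1],
)

```text
t: 36.63
tcp_pos: [0.5088, -0.0217, 0.0704]
tool_rot: [-0.706, -0.036, 0.035, 0.706]
contact_force: [-0.5, -0.1, -3.7]
width: 0.0363
```

```bash
python3 go.py 508.9 -22.1 67.1 5.7
```

```text
now [508.8217 -21.7279  70.4286] yaw 5.74 dp [ 0.      0.0033 -0.0004] roll 0.0006
36.6333 [ 0.2842  0.6205 -0.4477  2.1849  0.6074  0.4563 -0.5457] 0.03630291802240572 [-0.5269 -0.0537 -3.7333]
```

>>> carry_out(
  dp=[
    [0, 0.002, 0],
    [0, 0.0035, 0],
    [0, 0.0035, 0],
    [0, 0.0035, 0],
    [0, 0.0035, 0],
    [0, 0.0035, 0],
    [0, 0.0035, 0],
    [0, -0.02, 0],
    [0, -0.06, 0],
    [0, -0.1, 0],
  ],
  roll=[0, 0, 0, 0, 0, 0, 0, 0, 0, 0],
  grip=[1, 1, 1, 0, 0, 0, 0, 0, 0, 0],
)

```text
t: 37.47
tcp_pos: [0.5071, -0.0224, 0.1698]
tool_rot: [-0.706, -0.034, 0.037, 0.707]
contact_force: [0.8, -0.9, 1.1]
width: 0.085
```

>>> carry_out(
  dp=[
    [0, -0.04, 0],
    [0, -0.06, -0.03],
    [0, -0.06, -0.07],
    [0, -0.06, -0.11],
    [0, -0.06, -0.15],
    [0, -0.06, -0.19],
    [0, -0.06, -0.23],
    [0, -0.06, -0.27],
    [0, -0.06, -0.3],
    [0, -0.06, -0.3],
  ],
  roll=[0, 0, 0, 0, 0, 0, 0, 0, 0, 0],
  grip=[0, 0, 0, 0, 0, 0, 0, 0, 0, 0],
)

```text
t: 38.3
tcp_pos: [0.5368, -0.331, 0.2288]
tool_rot: [0.708, 0.031, -0.031, -0.705]
contact_force: [-0.8, -1.6, -0.4]
width: 0.0852
```

>>> carry_out(
  dp=[
    [-0.03, 0, -0.03],
    [-0.06, 0, -0.06],
    [-0.09, 0, -0.09],
    [-0.1, 0, -0.12],
    [-0.1, 0, -0.15],
    [-0.1, 0, -0.15],
    [-0.1, 0, -0.15],
    [-0.1, 0, -0.15],
  ],
  roll=[0, 0, 0, 0, 0, 0, 0, 0],
  grip=[0, 0, 0, 0, 0, 0, 0, 0],
)

```text
t: 38.97
tcp_pos: [0.4537, -0.4789, 0.2294]
tool_rot: [-0.706, -0.035, 0.035, 0.707]
contact_force: [-0.4, 0.5, -0.6]
width: 0.0857
```

```bash
python3 go.py 509 -22 66 6
python3 - <<'E'
from h import *
np.set_printoptions(suppress=True,precision=1)
a=snapshot("top")[:,:,::-1].copy();cv2.imwrite("pics/top1.png",a)
o=cv2.imread("pics/top0.png")
A=np.hstack([o[120:240,225:430],a[120:240,225:430]]);cv2.imwrite("pics/cmp.png",cv2.resize(np.vstack([o[120:240,225:430],a[120:240,225:430]]),None,fx=2.5,fy=2.5,interpolation=cv2.INTER_CUBIC))
for n,im in(("before",o),("after",a)):
    h=cv2.cvtColor(im,cv2.COLOR_BGR2HSV);M=np.zeros(h.shape[:2],np.uint8);M[190:230,260:300]=((h[...,1]>110)&(h[...,0]<30))[190:230,260:300]
    for c in rects(M,40,1): print(n,"brass",wrect("top",c,.1))
    b=im[120:240,225:320]
E
```

```text
now [ 453.7299 -478.9107  229.3746] yaw 5.72 dp [0.1005 0.1641 0.4489] roll -0.0049
38.9667 [ 1.1446  0.5725 -0.5942  1.746   0.3828  0.9421  0.4952] 0.08573556824803846 [-0.3928  0.4579 -0.6249]
before brass [509.2 -23.3  33.2  35.   45.3]
after brass [509.8 -22.7  34.7  34.6   0.2]
```

View pics/cmp.png

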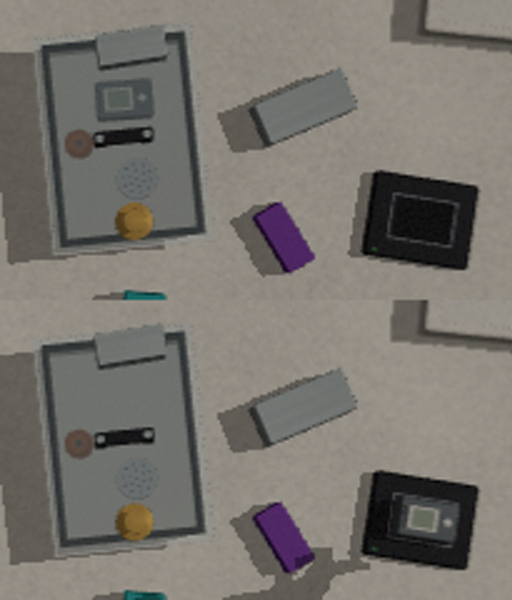

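```bash
python3 -c "
from workcell import close_job;print(close_job())"
```

```text
the job is handed in; nothing more can be done
None
```

I finished every step in the set order and handed the job in at about 39 s of the 136 s allowed. `close_job` gives no verdict.

- **Weights:** I stood both on the pad, and later put each back on its own end of the lid. In before/after top views the brass weight is within about 1 mm of where it was. The bar is in the same spot and at the same angle by eye; I put it back within about 1 mm of where I gripped it.
- **Lid:** I laid it flat on the pad, then returned it to the chamber. The wrist view showed it square, with even margins round the gasket and centred to about 2 mm.
- **Logger:** It lies display up in the outlined rectangle on the reader, within a few mm of the centre.
- **Canister and whorl:** Both look unmoved in the before/after view.
- **Arm:** It ended open and well clear of everything.

**Checks that disagreed:**
- Pose readings taken straight after fast moves were several mm off the commanded pose. I let the arm settle before most grasps and placings, and corrected an 8 mm offset before the first grip.
- The lid pressed the gasket with about 12 N just before I released it.

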